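# Lift the yellow tub out of the interlocking desk organiser

## Robot

A 6-joint arm with a two-finger parallel gripper is mounted at the origin on a cart in front of the work surface, level with it; the furniture and walls round the work are solid. World frame = base frame: x ahead of the robot, y to its left, z up, the work surface at z = 0. Lengths are in m, angles in rad, forces in N, time in s.
With the tool pointing down it reaches from about 0.35 to 0.85 m from the base axis. Payload 8.1 kg.
Tool frame: the origin (TCP) lies between the finger pads; the fingertips stand 14 mm ahead of it and the grasp point (between the pads) lies 5 mm behind it; z points along the fingers, y is the line along which they close (so a half turn about z gives the same grasp; the last joint's range is limited). The gripper opens to 93 mm and grips with 3 to 60 N. Pads are 15 mm wide; open, the fingers measure 128 mm over their backs; the gripper's body (75 mm by 188 mm) begins 65 mm behind the grasp point.
Start: joints at [-1.372, 0.13, 1.488, -0, 1.523, -0.085], TCP at [0.168, -0.576, 0.233] pointing down, gripper open.
Joint ranges: [-2.96, 2.96], [-0.89, 2.26], [0.02, 2.5], [-1.34, 4.48], [0, 2.73], [-2.66, 2.66]. Speed limits (rad/s): [2.39, 2.39, 2.79, 3.14, 3.14, 3.14].

## Interface

Orientations are given as a rotation vector (axis times angle).
In Python, from plant import robot gives the robot as it stands.
- The arm moves only by the tool arm_command, never from a script. Its argument "targets" is a list of rows, each an object of numbers: "x", "y", "z": the shift along the world's x, y, z in units of 500 mm (1.0 is 500 mm); "rx", "ry", "rz": the turn, a rotation vector about the world's x, y, z in units of 2 rad (1.0 is 2 rad); "claw": the closure in counts, from 0 (fully open) to 255 (shut). In form: [{"x": .., "y": .., "z": .., "rx": .., "ry": .., "rz": .., "claw": ..}, ...]. A call has 1 to 10 rows; each row is the pose to reach, as a shift and turn from the pose commanded when the call began; what a row does not reach only later rows make up. A row lasts 1/12 s, in which the tool goes at most 41.7 mm and 7.16 degrees, less where a joint would pass 70% of its speed; a pose out of reach is approached as far as the arm can. A call with a number of a shift or a turn outside -1 to 1 is refused whole. A call with a gripper value outside its range is refused whole. The fingers move at their own pace and stop on an object; "squeeze" is the grip in N (left out, the last holds). Time passes only in rows, so rows that repeat a pose let the fingers close. It gives the time, the measured TCP pose, the force, the opening and the grip force at its end, in the units of the state.
- robot.read_state(): the state, without advancing time (a new reading comes with each control period).
- robot.read_camera(name): name is "scene" or "top" or "wrist"; returns (picture, depth): 480x640x3 uint8, red, green, blue; 480x640 float32, m along the optical axis (not along the pixel's ray), 0 where there is no reading.
- robot.get_calibration(name): a dict with "intrinsics" (3x3 intrinsics, pixels), "dist" ([k1, k2, p1, p2, k3] as OpenCV has them; the pictures are not rectified), "origin" and "orientation" of the camera in the world. Camera axes: x right, y up, looking along -z (the intrinsics and any distortion apply to the point x, -y, -z); pixel columns grow to the right and rows downward; lengths in m; the calibration is good to about 2 mm. A picture is of the moment at which its call begins: read the wrist's pose just before it. get_calibration takes no time and is no camera call; for the wrist camera it gives the pose at the moment of the call.
- robot.close_job(): hands the job in; it is judged then, once.
The state is a dict: "t": time; "q": joint angles; "dq": joint speeds; "joint_torque": joint torques, N m; "tool_pos": TCP position; "orientation": TCP orientation; "force": force on the tool from outside, world axes, zero at the start; "wrist_torque": the same for the moment, N m; "opening": finger opening in m; "gripper_force": force on a finger pad.
Only numpy, scipy, OpenCV 4.12 (cv2) and the standard library are available. Lean on these libraries where they do the work, as an engineer would, in place of code of your own. Each camera call takes 0.05 s, during which the arm holds its last target. There are 200 camera calls.

## Task

The desk organiser holds three tubs that interlock side by side and only come out upwards. Lift the empty yellow tub straight up out of its row, keeping it upright and leaving the blue and the white tub seated in the organiser, and stand it upright in the middle of the round cork mat, ready to be filled.

Things in the scene. Friction and masses are not known exactly. Their poses are not given: they have to be found in the camera images.
- tub_yellow: empty yellow tub, 90 x 59 mm (x, y), walls 60 mm high, about 150 g; upright paddle grip in its middle, 14 mm thick along x, 33 wide along y, top 108 mm above the underside. Origin: underside centre; z up, y along the row. A T rib on its +y side and a T slot in its -y side, full height, 2 mm play, interlock with tub or end cheek on both sides until it is lifted 60 mm. Underside starts 6 mm above the desk
- tub_blue: blue tub holding a sharpener, shape, grip and axes as the yellow tub, loose, about 400 g. The three tubs stand in a row, 60 mm apart, in any order, in the organiser: a black base 104 x 220 mm, fixed to the desk, with an end cheek 66 mm high at each end of the row. The row may be turned
- tub_white: white tub holding a binder clip, shape, grip and axes as the yellow tub, loose, about 400 g; in the same row
- cork_mat: round cork mat lying fixed on the desk, 150 mm across and 5 mm thick. Origin: centre of the underside (desk level), z up; it may lie to the left or to the right of the organiser
Things that resemble listed ones, but are neither listed nor needed, are in the scene too. Of the things that look like the cork_mat, the middle-sized one is meant.

How it is judged:
On the way:
1. the yellow tub is lifted out upright (underside more than 66 mm above the desk, tilt under 15 degrees) while the blue and the white tub stay down (height (world z) of tub_yellow above 0.066 m and angle between tub_yellow's own z axis and vertical below 0.26 rad and height (world z) of each of tub_blue, tub_white below 0.026 m), for 0.1 s.
At the end, for the whole second after the job is handed in: The yellow tub stands upright (within 6 degrees) and at rest on the cork mat, its centre within 25 mm of the mat's centre; the blue and the white tub are seated in the organiser, within 12 mm of where they were (horizontal distance between tub_yellow and cork_mat below 0.025 m and height (world z) of tub_yellow between 0.002 and 0.01 m and angle between tub_yellow's own z axis and vertical below 0.1 rad and linear speed of tub_yellow below 0.02 m/s and contact force between tub_yellow and cork_mat above 0.3 N and height (world z) of each of tub_blue, tub_white below 0.016 m and distance of each of tub_blue, tub_white from where it was at the start of the episode below 0.012 m); the robot touches nothing.
It fails at once if the blue or the white tub is pulled up by more than 30 mm (height (world z) of any of tub_blue, tub_white above 0.036 m).
It fails at once if the yellow tub is tipped by more than 35 degrees (angle between tub_yellow's own z axis and vertical above 0.61 rad).
It also fails if it takes over 40 s, if anything falls off the work surface, if the arm or the gripper's body presses on something with over 40 N, if the wrist force passes 120 N, or if a joint passes its speed limit or range.

## Working session

There is one attempt and no reset: what is moved stays moved. The work goes in short steps, Python scripts to look and compute and a tool call to move; the robot and the scene stay as the last step left them, time stands still between calls to the robot, and variables do not carry over. Pictures are saved under pics/ and viewed, at most 10 in all, crops included, and the job is handed in when it is done.

Besides the shell and the picture viewer there is one more tool, called after "Request:" as name([rows], argument=value, ...), one row to a line, values as JSON. arm_command: Moves the arm, as the interface text tells. Shifts and turns lie within -1 to 1; 1 stands for 500 mm of shift or 2 rad of turn. Its arguments: {"type":"object","properties":{"targets":{"type":"array","items":{"type":"object","properties":{"x":{"type":"number","minimum":-1,"maximum":1},"y":{"type":"number","minimum":-1,"maximum":1},"z":{"type":"number","minimum":-1,"maximum":1},"rx":{"type":"number","minimum":-1,"maximum":1},"ry":{"type":"number","minimum":-1,"maximum":1},"rz":{"type":"number","minimum":-1,"maximum":1},"claw":{"type":"number"}}}},"squeeze":{"type":"number"}},"required":["targets"]}

```bash
mkdir -p pics
cat > h.py <<'E'
import numpy as np, cv2
from plant import robot
def snap(n):
    c=robot.get_calibration(n); p,d=robot.read_camera(n); return p,d,c
def pts(uv,d,c):
    # uv Nx2, depth -> world
    K=np.array(c["intrinsics"]);n=cv2.undistortPoints(np.float64(uv).reshape(-1,1,2),K,np.array(c["dist"])).reshape(-1,2)
    R=np.array(c["orientation"])
    if R.ndim==1: R=cv2.Rodrigues(R)[0]
    r=np.c_[n[:,0],-n[:,1],-np.ones(len(n))]
    return r@R.T,np.array(c["origin"])
def onplane(uv,c,z):
    r,o=pts(uv,None,c); return o+r*((z-o[2])/r[:,2])[:,None]
def bydepth(uv,d,c):
    r,o=pts(uv,None,c); u=np.int32(uv); return o+r*d[u[:,1],u[:,0]][:,None]
E
python3 - <<'E'
from h import *
for n in("top","scene"):
    p,d,c=snap(n); cv2.imwrite(f"pics/{n}0.png",p[:,:,::-1]); print(n,c)
s=robot.read_state();print(s)
E
```

```text
top {'intrinsics': array([[482.55164692,   0.        , 317.86894427],
       [  0.        , 482.55164692, 240.02755121],
       [  0.        ,   0.        ,   1.        ]]), 'dist': array([-0.06783397,  0.        ,  0.        ,  0.        ,  0.        ]), 'origin': array([ 0.36628739, -0.00098292,  0.89587506]), 'orientation': array([ 0.08978342, -0.14432172, -1.54982295])}
scene {'intrinsics': array([[615.01453514,   0.        , 314.64430949],
       [  0.        , 615.01453514, 241.5245765 ],
       [  0.        ,   0.        ,   1.        ]]), 'dist': array([0.00242865, 0.        , 0.        , 0.        , 0.        ]), 'origin': array([-0.10704348, -0.3486058 ,  0.59238573]), 'orientation': array([ 0.79172353, -0.47818748, -0.99161774])}
{'t': 0.1, 'q': array([-1.37239638e+00,  1.31073350e-01,  1.48916550e+00, -1.43224004e-05,
        1.52302785e+00, -8.54251113e-02]), 'dq': array([-0.00041864, -0.00219446, -0.00407044, -0.00071759,  0.00052899,
        0.00211526]), 'joint_torque': array([ 1.53293964e-03, -5.61343038e+01, -4.93094087e+01,  7.70196319e-02,
        2.91109085e-02, -2.12923533e-05]), 'tool_pos': array([ 0.16792119, -0.57550375,  0.23170237]), 'orientation': array([-3.10835725e+00, -4.44101219e-01,  1.70803816e-04]), 'force': array([-0.10824563, -0.36712927, -0.00335236]), 'wrist_torque': array([-0.06359543, -0.00521918,  0.01924872]), 'gripper_force': 0.0, 'opening': 0.09308174462822902}
```

View pics/top0.png

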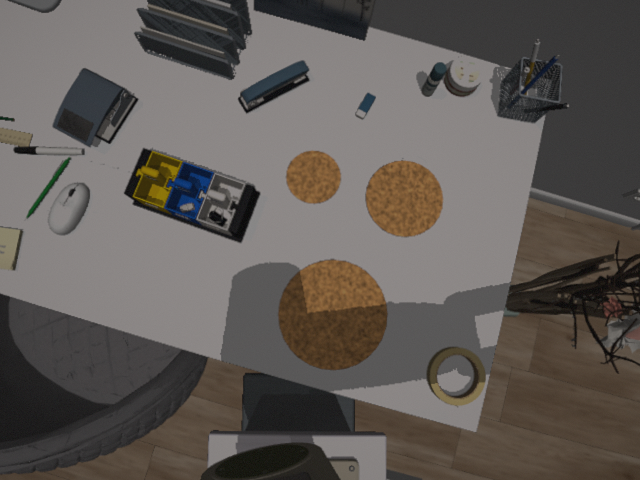

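View pics/scene0.png

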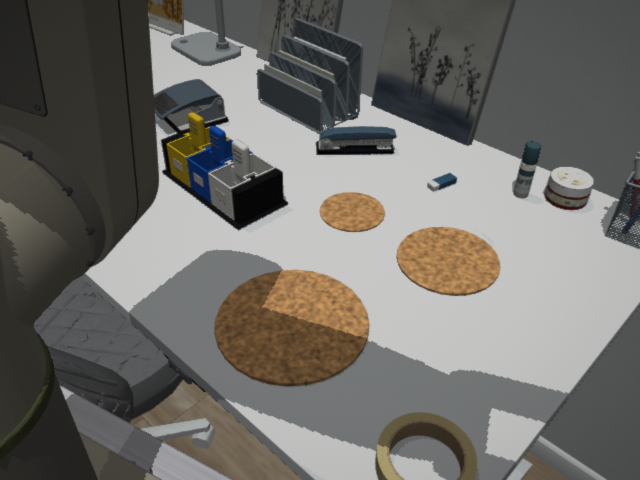

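The top picture shows three cork mats: small (313,177), middle (404,198) and large (333,314). The middle-sized one at (404,198) is the mat I want. The yellow tub is at the left end of the row (158,180), with blue at (192,190) and white at (225,205). The only other yellowish things are the note pad (8,248) and the ruler (15,136), and neither is a tub.

Run:
```python
from h import *
p,d,c=snap("top"); ps,ds,cs=snap("scene")
def paddles(p,d,c,n):
    h=cv2.cvtColor(p,cv2.COLOR_RGB2HSV)
    v,u=np.mgrid[0:480,0:640]; uv=np.c_[u.ravel(),v.ravel()]
    P=bydepth(uv,d,c); H=h.reshape(-1,3)
    for nm,m in(("y",(H[:,0]>20)&(H[:,0]<35)&(H[:,1]>150)),("b",(H[:,0]>100)&(H[:,0]<125)&(H[:,1]>150)),("w",H[:,1]<60)):
        ok=m&(d.ravel()>0)&(P[:,2]>.105)&(P[:,2]<.122)&(P[:,0]>.35)&(P[:,0]<.62)&(P[:,1]>.1)&(P[:,1]<.45)
        Q=P[ok]; 
        if len(Q)<5: print(n,nm,len(Q)); continue
        r=cv2.minAreaRect(np.float32(Q[:,:2]*1000)); print(n,nm,len(Q),Q.mean(0).round(4),np.round(r[0],1),np.round(r[1],1),round(r[2],1))
paddles(p,d,c,"top");paddles(ps,ds,cs,"scene")
def mats(p,c,n):
    h=cv2.cvtColor(p,cv2.COLOR_RGB2HSV)
    m=cv2.inRange(h,(5,90,40),(20,255,255)); m=cv2.morphologyEx(m,cv2.MORPH_CLOSE,np.ones((5,5)));m=cv2.morphologyEx(m,cv2.MORPH_OPEN,np.ones((5,5)))
    for k in cv2.findContours(m,0,1)[0]:
        if cv2.contourArea(k)<1000: continue
        W=onplane(k.reshape(-1,2),c,.005); 
        (a,b),r=cv2.minEnclosingCircle(np.float32(W[:,:2])); A=cv2.contourArea(np.float32(W[:,:2]))
        if a<1.2: print(n,"mat",round(a,4),round(b,4),"D",round(2*r,4),"eqD",round(2*(A/np.pi)**.5,4),W.mean(0)[:2].round(4))
mats(p,c,"top");mats(ps,cs,"scene")
cv2.imwrite("pics/crop1.png",cv2.resize(p[130:260,110:460,::-1],None,fx=2.2,fy=2.2,interpolation=2))
```

```text
top y 173 [0.5943 0.255  0.1131] [595.6 256.2] [33.7 14.4] 70.0
top b 157 [0.5748 0.1983 0.1134] [576.2 199.2] [32.  14.3] 71.9
top w 174 [0.5561 0.1433 0.113 ] [565.6 170.9] [93.2 14.7] 72.6
scene y 127 [0.5925 0.2528 0.1109] [594.4 253.4] [34.  13.9] 73.3
scene b 127 [0.5725 0.1958 0.1111] [573.8 197.3] [30.6 12.4] 68.9
scene w 156 [0.5544 0.1401 0.1111] [565.5 167.8] [89.  14.1] 70.5
top mat 0.3647 -0.0601 D 0.1996 eqD 0.1972 [ 0.3643 -0.0599]
top mat 0.5857 -0.1951 D 0.1487 eqD 0.1462 [ 0.5854 -0.1949]
top mat 0.6235 -0.0201 D 0.1035 eqD 0.1012 [ 0.6235 -0.0202]
scene mat 0.365 -0.0611 D 0.2031 eqD 0.1992 [ 0.3609 -0.0635]
scene mat 0.5845 -0.1959 D 0.151 eqD 0.1476 [ 0.5828 -0.1972]
scene mat 0.621 -0.0221 D 0.1046 eqD 0.1014 [ 0.6205 -0.0228]
```

View pics/crop1.png

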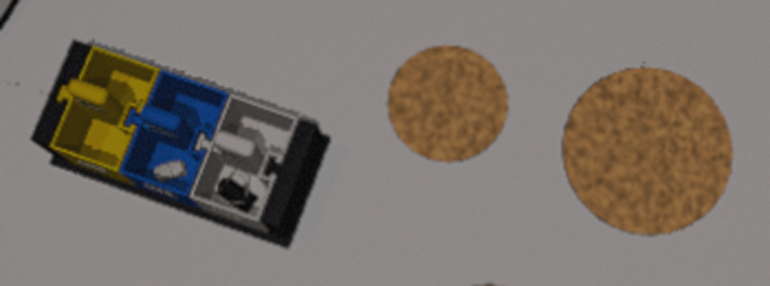

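The crop confirms both choices: the yellow tub is at the left end, next to the cheek, and the mat on the right is the 150 mm one (measured D about 149 mm, against 103 and 200 mm for the other two). Before reaching in, I'll check for tall objects near the row.

Run:
```python
from h import *
p,d,c=snap("top")
v,u=np.mgrid[0:480,0:640]; uv=np.c_[u.ravel(),v.ravel()]
P=bydepth(uv,d,c); P=P[d.ravel()>0]
for x0 in np.arange(.3,.9,.06):
    print(round(x0,2),[int(1000*max(P[(P[:,0]>x0)&(P[:,0]<x0+.06)&(P[:,1]>y0)&(P[:,1]<y0+.08)][:,2],default=0)) for y0 in np.arange(.4,-.4,-.08)])
s=robot.read_state(); R=cv2.Rodrigues(s["orientation"])[0]; print(R.round(3),s["tool_pos"])
w=np.array([.555,.1415]);y=np.array([.594,.2545]);print(np.degrees(np.arctan2(*(y-w)[::-1])))
```

```text
0.3 [5, 5, 5, 5, 5, 12, 12, 12, 5, 27]
0.36 [5, 5, 7, 5, 6, 12, 12, 12, 5, 6]
0.42 [5, 5, 6, 6, 6, 12, 12, 12, 5, 5]
0.48 [36, 5, 9, 70, 70, 5, 5, 9, 10, 8]
0.54 [37, 6, 119, 117, 118, 8, 9, 10, 11, 10]
0.6 [19, 6, 118, 70, 69, 9, 8, 9, 11, 10]
0.66 [59, 61, 4, 6, 6, 6, 8, 5, 6, 5]
0.72 [64, 64, 5, 5, 46, 46, 5, 17, 5, 6]
0.78 [63, 63, 5, 89, 89, 50, 41, 15, 98, 100]
0.84 [6, 64, 110, 132, 131, 42, 6, 6, 6, 47]
0.9 [6, 5, 110, 130, 130, 64, 93, 108, 6, 98]
[[ 0.96   0.28  -0.   ]
 [ 0.28  -0.96   0.001]
 [ 0.    -0.001 -1.   ]] [ 0.16797532 -0.5757289   0.23210328]
70.95876926156068
```

Request:
arm_command([
  {"x": 0.4,"y": 0.7,"z": 0.06,"rz": 0.476,"claw": 0},
  {"x": 0.4,"y": 0.7,"z": 0.06,"rz": 0.476,"claw": 0},
  {"x": 0.4,"y": 0.7,"z": 0.06,"rz": 0.476,"claw": 0},
  {"x": 0.4,"y": 0.7,"z": 0.06,"rz": 0.476,"claw": 0},
  {"x": 0.4,"y": 0.7,"z": 0.06,"rz": 0.476,"claw": 0},
  {"x": 0.4,"y": 0.7,"z": 0.06,"rz": 0.476,"claw": 0},
  {"x": 0.4,"y": 0.7,"z": 0.06,"rz": 0.476,"claw": 0},
  {"x": 0.4,"y": 0.7,"z": 0.06,"rz": 0.476,"claw": 0},
  {"x": 0.4,"y": 0.7,"z": 0.06,"rz": 0.476,"claw": 0},
  {"x": 0.4,"y": 0.7,"z": 0.06,"rz": 0.476,"claw": 0},
])

```text
schema error: expected keys x, y, z, rx, ry, rz, claw
```

Request:
arm_command([
  {"x": 0.4,"y": 0.7,"z": 0.06,"rx": 0,"ry": 0,"rz": 0.476,"claw": 0},
  {"x": 0.4,"y": 0.7,"z": 0.06,"rx": 0,"ry": 0,"rz": 0.476,"claw": 0},
  {"x": 0.4,"y": 0.7,"z": 0.06,"rx": 0,"ry": 0,"rz": 0.476,"claw": 0},
  {"x": 0.4,"y": 0.7,"z": 0.06,"rx": 0,"ry": 0,"rz": 0.476,"claw": 0},
  {"x": 0.4,"y": 0.7,"z": 0.06,"rx": 0,"ry": 0,"rz": 0.476,"claw": 0},
  {"x": 0.4,"y": 0.7,"z": 0.06,"rx": 0,"ry": 0,"rz": 0.476,"claw": 0},
  {"x": 0.4,"y": 0.7,"z": 0.06,"rx": 0,"ry": 0,"rz": 0.476,"claw": 0},
  {"x": 0.4,"y": 0.7,"z": 0.06,"rx": 0,"ry": 0,"rz": 0.476,"claw": 0},
  {"x": 0.4,"y": 0.7,"z": 0.06,"rx": 0,"ry": 0,"rz": 0.476,"claw": 0},
  {"x": 0.4,"y": 0.7,"z": 0.06,"rx": 0,"ry": 0,"rz": 0.476,"claw": 0},
])

```text
t: 1.08
tool_pos: [0.3691, -0.2232, 0.2631]
orientation: [2.559, 1.822, 0.002]
force: [0.8, -0.2, 0.7]
opening: 0.0928
gripper_force: 0.0
```

Request:
arm_command([
  {"x": 0.34,"y": 0.72,"z": 0,"rx": 0,"ry": 0,"rz": 0,"claw": 0},
  {"x": 0.34,"y": 0.72,"z": 0,"rx": 0,"ry": 0,"rz": 0,"claw": 0},
  {"x": 0.34,"y": 0.72,"z": 0,"rx": 0,"ry": 0,"rz": 0,"claw": 0},
  {"x": 0.34,"y": 0.72,"z": 0,"rx": 0,"ry": 0,"rz": 0,"claw": 0},
  {"x": 0.34,"y": 0.72,"z": 0,"rx": 0,"ry": 0,"rz": 0,"claw": 0},
  {"x": 0.34,"y": 0.72,"z": 0,"rx": 0,"ry": 0,"rz": 0,"claw": 0},
  {"x": 0.34,"y": 0.72,"z": 0,"rx": 0,"ry": 0,"rz": 0,"claw": 0},
  {"x": 0.34,"y": 0.72,"z": 0,"rx": 0,"ry": 0,"rz": 0,"claw": 0},
  {"x": 0.34,"y": 0.72,"z": 0,"rx": 0,"ry": 0,"rz": 0,"claw": 0},
  {"x": 0.34,"y": 0.72,"z": 0,"rx": 0,"ry": 0,"rz": 0,"claw": 0},
])

```text
t: 1.92
tool_pos: [0.5387, 0.138, 0.2623]
orientation: [-2.558, -1.822, -0.001]
force: [1.0, -0.2, 0.4]
opening: 0.0928
gripper_force: 0.0
```

Run:
```python
from h import *
robot.read_camera("top")
s=robot.read_state();print(s["tool_pos"],s["orientation"],s["t"])
p,d,c=snap("wrist"); cv2.imwrite("pics/w1.png",p[:,:,::-1])
h=cv2.cvtColor(p,cv2.COLOR_RGB2HSV);m=cv2.inRange(h,(20,140,30),(35,255,255)).ravel()>0
v,u=np.mgrid[0:480,0:640]; P=bydepth(np.c_[u.ravel(),v.ravel()],d,c)
Q=P[m&(d.ravel()>0)&(P[:,2]>.104)&(P[:,2]<.125)]
print(len(Q),Q.mean(0) if len(Q) else 0, cv2.minAreaRect(np.float32(Q[:,:2]*1000)) if len(Q) else 0)
```

```text
[0.53925133 0.1399916  0.26198721] [-2.55577487e+00 -1.82359094e+00 -2.24525547e-03] 1.9667
793 [0.59624101 0.25511257 0.11231271] ((596.6547241210938, 255.47189331054688), (32.55073547363281, 13.377840042114258), 71.50749206542969)
```

View pics/w1.png

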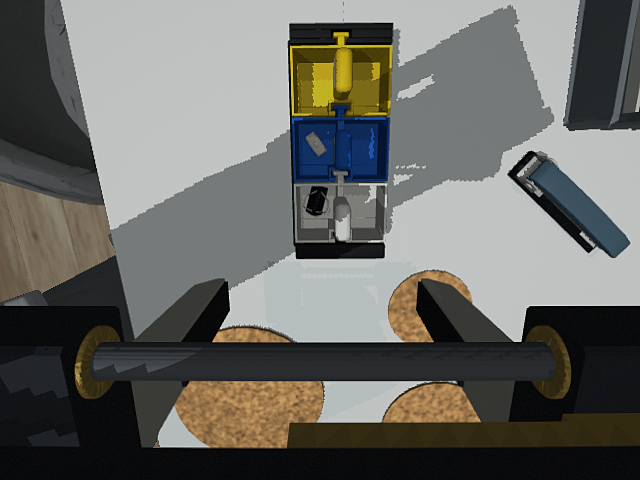

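The wrist picture shows the yellow paddle at (343,72), with its axis lined up with the gripper. By depth it stands at (0.596, 0.255). I'll move over it and stop above.

Request:
arm_command([
  {"x": 0.114,"y": 0.23,"z": 0,"rx": 0,"ry": 0,"rz": 0,"claw": 0},
  {"x": 0.114,"y": 0.23,"z": 0,"rx": 0,"ry": 0,"rz": 0,"claw": 0},
  {"x": 0.114,"y": 0.23,"z": 0,"rx": 0,"ry": 0,"rz": 0,"claw": 0},
  {"x": 0.114,"y": 0.23,"z": 0,"rx": 0,"ry": 0,"rz": 0,"claw": 0},
  {"x": 0.114,"y": 0.23,"z": -0.1,"rx": 0,"ry": 0,"rz": 0,"claw": 0},
  {"x": 0.114,"y": 0.23,"z": -0.18,"rx": 0,"ry": 0,"rz": 0,"claw": 0},
  {"x": 0.114,"y": 0.23,"z": -0.18,"rx": 0,"ry": 0,"rz": 0,"claw": 0},
  {"x": 0.114,"y": 0.23,"z": -0.18,"rx": 0,"ry": 0,"rz": 0,"claw": 0},
  {"x": 0.114,"y": 0.23,"z": -0.18,"rx": 0,"ry": 0,"rz": 0,"claw": 0},
])

```text
t: 2.77
tool_pos: [0.5952, 0.2482, 0.1739]
orientation: [2.561, 1.819, -0.0]
force: [-0.3, -0.1, 0.2]
opening: 0.0928
gripper_force: 0.0
```

Run:
```python
from h import *
s=robot.read_state();print(s["tool_pos"],s["orientation"],s["t"])
R=cv2.Rodrigues(s["orientation"])[0]
p,d,c=snap("wrist"); cv2.imwrite("pics/w2.png",p[:,:,::-1])
h=cv2.cvtColor(p,cv2.COLOR_RGB2HSV);m=cv2.inRange(h,(20,140,30),(35,255,255)).ravel()>0
v,u=np.mgrid[0:480,0:640]; P=bydepth(np.c_[u.ravel(),v.ravel()],d,c)
Q=P[m&(d.ravel()>0)&(P[:,2]>.1)&(P[:,2]<.125)]
print(len(Q),Q.mean(0) if len(Q) else 0, cv2.minAreaRect(np.float32(Q[:,:2]*1000)) if len(Q) else 0)
if len(Q): print("tool frame",(Q.mean(0)-s["tool_pos"])@R, "yaw of tool y",np.degrees(np.arctan2(R[1,1],R[0,1])))
```

```text
[0.59516903 0.24819572 0.1739133 ] [ 2.56128981e+00  1.81892959e+00 -1.53358405e-04] 2.7667
1134 [0.5974682  0.25820159 0.11191055] ((596.9491577148438, 256.7022705078125), (32.394500732421875, 13.98345947265625), 71.0251693725586)
tool frame [ 0.01021473 -0.0011298   0.06200103] yaw of tool y -19.23818773782329
```

View pics/w2.png

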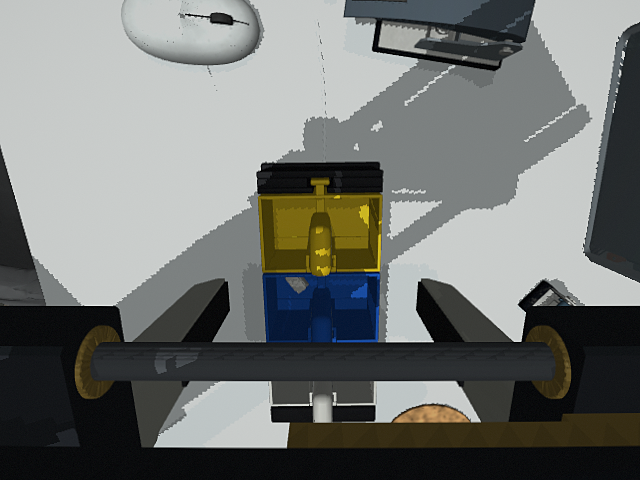

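The paddle at (320,245) is about 8 mm further in y than the tool. I'll correct for that, go down and grip.

Request:
arm_command([
  {"x": 0.003,"y": 0.016,"z": 0,"rx": 0,"ry": 0,"rz": 0,"claw": 0},
  {"x": 0.003,"y": 0.016,"z": -0.06,"rx": 0,"ry": 0,"rz": 0,"claw": 0},
  {"x": 0.003,"y": 0.016,"z": -0.12,"rx": 0,"ry": 0,"rz": 0,"claw": 0},
  {"x": 0.003,"y": 0.016,"z": -0.164,"rx": 0,"ry": 0,"rz": 0,"claw": 0},
  {"x": 0.003,"y": 0.016,"z": -0.164,"rx": 0,"ry": 0,"rz": 0,"claw": 0},
  {"x": 0.003,"y": 0.016,"z": -0.164,"rx": 0,"ry": 0,"rz": 0,"claw": 0},
  {"x": 0.003,"y": 0.016,"z": -0.164,"rx": 0,"ry": 0,"rz": 0,"claw": 0},
], squeeze=25)

```text
t: 3.4
tool_pos: [0.5984, 0.2578, 0.0939]
orientation: [2.56, 1.819, 0.006]
force: [0.2, -0.8, 0.4]
opening: 0.093
gripper_force: 0.0
```

Request:
arm_command([
  {"x": 0,"y": 0,"z": 0,"rx": 0,"ry": 0,"rz": 0,"claw": 255},
  {"x": 0,"y": 0,"z": 0,"rx": 0,"ry": 0,"rz": 0,"claw": 255},
  {"x": 0,"y": 0,"z": 0,"rx": 0,"ry": 0,"rz": 0,"claw": 255},
  {"x": 0,"y": 0,"z": 0,"rx": 0,"ry": 0,"rz": 0,"claw": 255},
  {"x": 0,"y": 0,"z": 0,"rx": 0,"ry": 0,"rz": 0,"claw": 255},
  {"x": 0,"y": 0,"z": 0,"rx": 0,"ry": 0,"rz": 0,"claw": 255},
  {"x": 0,"y": 0,"z": 0,"rx": 0,"ry": 0,"rz": 0,"claw": 255},
  {"x": 0,"y": 0,"z": 0,"rx": 0,"ry": 0,"rz": 0,"claw": 255},
  {"x": 0,"y": 0,"z": 0,"rx": 0,"ry": 0,"rz": 0,"claw": 255},
  {"x": 0,"y": 0,"z": 0,"rx": 0,"ry": 0,"rz": 0,"claw": 255},
])

```text
t: 4.23
tool_pos: [0.5965, 0.257, 0.0906]
orientation: [-2.561, -1.82, 0.0]
force: [0.2, 0.2, 0.2]
opening: 0.031
gripper_force: 0.0
```

Request:
arm_command([
  {"x": 0,"y": 0,"z": 0,"rx": 0,"ry": 0,"rz": 0,"claw": 255},
  {"x": 0,"y": 0,"z": 0,"rx": 0,"ry": 0,"rz": 0,"claw": 255},
  {"x": 0,"y": 0,"z": 0,"rx": 0,"ry": 0,"rz": 0,"claw": 255},
  {"x": 0,"y": 0,"z": 0,"rx": 0,"ry": 0,"rz": 0,"claw": 255},
  {"x": 0,"y": 0,"z": 0,"rx": 0,"ry": 0,"rz": 0,"claw": 255},
  {"x": 0,"y": 0,"z": 0,"rx": 0,"ry": 0,"rz": 0,"claw": 255},
])

```text
t: 4.73
tool_pos: [0.5965, 0.257, 0.0906]
orientation: [-2.561, -1.82, 0.0]
force: [0.7, -0.8, -0.0]
opening: 0.0136
gripper_force: 25.0
```

Request:
arm_command([
  {"x": 0,"y": 0,"z": 0.008,"rx": 0,"ry": 0,"rz": 0,"claw": 255},
  {"x": 0,"y": 0,"z": 0.016,"rx": 0,"ry": 0,"rz": 0,"claw": 255},
  {"x": 0,"y": 0,"z": 0.024,"rx": 0,"ry": 0,"rz": 0,"claw": 255},
  {"x": 0,"y": 0,"z": 0.024,"rx": 0,"ry": 0,"rz": 0,"claw": 255},
])

```text
t: 5.07
tool_pos: [0.5972, 0.2572, 0.1041]
orientation: [2.56, 1.82, 0.003]
force: [-0.2, -0.1, -1.7]
opening: 0.0142
gripper_force: 25.0
```

```bash
cat > heights.py <<'E'
from h import *
p,d,c=snap("scene"); h=cv2.cvtColor(p,cv2.COLOR_RGB2HSV).reshape(-1,3)
v,u=np.mgrid[0:480,0:640]; P=bydepth(np.c_[u.ravel(),v.ravel()],d,c)
near=(d.ravel()>0)&(P[:,2]>.02)&(P[:,2]<.4)&(P[:,0]>.45)&(P[:,0]<.68)&(P[:,1]>.08)&(P[:,1]<.33)
for n,m in(("y",(h[:,0]>20)&(h[:,0]<35)&(h[:,1]>130)),("b",(h[:,0]>108)&(h[:,0]<125)&(h[:,1]>150)),("w",(h[:,1]<40)&(h[:,2]>80))):
    z=P[near&m]; 
    if len(z): t=z[z[:,2]>np.percentile(z[:,2],99.5)-.008]; print(n,len(z),"top z",np.percentile(z[:,2],99.5).round(4),t.mean(0).round(4))
s=robot.read_state(); print(s["tool_pos"],s["force"],s["gripper_force"],s["opening"],s["t"])
E
python3 heights.py
```

```text
y 1758 top z 0.2064 [0.5884 0.2371 0.2031]
b 1297 top z 0.115 [0.5732 0.1966 0.1133]
w 1521 top z 0.2925 [0.5596 0.2448 0.3069]
[0.5970778  0.25721789 0.10362625] [ 0.75268637 -0.27498101 -2.37943698] 24.976454079151154 0.01414473424431653 5.1167
```

The load is about 2 N, so only the yellow tub is rising and blue is still down. I'll carry on straight up.

Request:
arm_command([
  {"x": 0,"y": 0,"z": 0.015,"rx": 0,"ry": 0,"rz": 0,"claw": 255},
  {"x": 0,"y": 0,"z": 0.03,"rx": 0,"ry": 0,"rz": 0,"claw": 255},
  {"x": 0,"y": 0,"z": 0.045,"rx": 0,"ry": 0,"rz": 0,"claw": 255},
  {"x": 0,"y": 0,"z": 0.06,"rx": 0,"ry": 0,"rz": 0,"claw": 255},
  {"x": 0,"y": 0,"z": 0.06,"rx": 0,"ry": 0,"rz": 0,"claw": 255},
])

```text
t: 5.53
tool_pos: [0.5979, 0.2575, 0.1356]
orientation: [2.56, 1.819, 0.006]
force: [0.1, 0.5, -0.9]
opening: 0.0142
gripper_force: 25.0
```

```bash
python3 heights.py; python3 -c "
from h import *
p,d,c=snap('scene'); cv2.imwrite('pics/s2.png',p[60:260,120:340,::-1].repeat(2,0).repeat(2,1))"
```

```text
y 2561 top z 0.2378 [0.5905 0.2374 0.2349]
b 1309 top z 0.1151 [0.5731 0.1968 0.1154]
w 1461 top z 0.2961 [0.5616 0.2609 0.2952]
[0.59755781 0.25737809 0.1345789 ] [-0.2412564   0.82357678 -1.73106962] 24.97645765542984 0.01379114153409378 5.5833
```

View pics/s2.png

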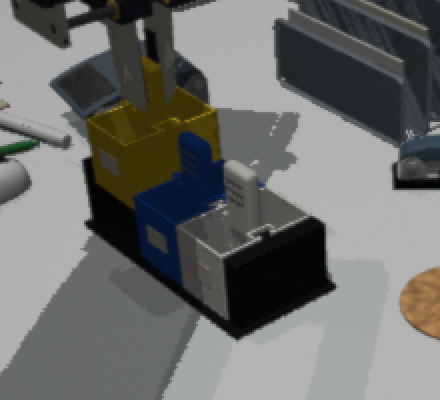

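The picture shows the yellow tub level and partly out, with blue and white still seated. I'll lift it clear of the neighbouring grips.

Request:
arm_command([
  {"x": 0,"y": 0,"z": 0.02,"rx": 0,"ry": 0,"rz": 0,"claw": 255},
  {"x": 0,"y": 0,"z": 0.04,"rx": 0,"ry": 0,"rz": 0,"claw": 255},
  {"x": 0,"y": 0,"z": 0.06,"rx": 0,"ry": 0,"rz": 0,"claw": 255},
  {"x": 0,"y": 0,"z": 0.09,"rx": 0,"ry": 0,"rz": 0,"claw": 255},
  {"x": 0,"y": 0,"z": 0.12,"rx": 0,"ry": 0,"rz": 0,"claw": 255},
  {"x": 0,"y": 0,"z": 0.15,"rx": 0,"ry": 0,"rz": 0,"claw": 255},
  {"x": 0,"y": 0,"z": 0.18,"rx": 0,"ry": 0,"rz": 0,"claw": 255},
  {"x": 0,"y": 0,"z": 0.22,"rx": 0,"ry": 0,"rz": 0,"claw": 255},
  {"x": 0,"y": 0,"z": 0.22,"rx": 0,"ry": 0,"rz": 0,"claw": 255},
  {"x": 0,"y": 0,"z": 0.22,"rx": 0,"ry": 0,"rz": 0,"claw": 255},
])

```text
t: 6.47
tool_pos: [0.5976, 0.2574, 0.245]
orientation: [2.56, 1.819, 0.006]
force: [-1.5, 0.4, -2.7]
opening: 0.014
gripper_force: 25.0
```

```bash
python3 heights.py
```

```text
y 3404 top z 0.2679 [0.5929 0.247  0.2653]
b 1390 top z 0.1148 [0.5729 0.1966 0.1119]
w 1275 top z 0.262 [0.5642 0.2671 0.2756]
[0.59680915 0.25708542 0.24303241] [ 0.55704546  0.22838743 -3.04777746] 24.976426362991333 0.013647636642879924 6.5167
```

Request:
arm_command([
  {"x": 0,"y": -0.02,"z": 0,"rx": 0,"ry": 0,"rz": 0,"claw": 255},
  {"x": 0,"y": -0.055,"z": 0,"rx": 0,"ry": 0,"rz": 0,"claw": 255},
  {"x": 0,"y": -0.1,"z": 0,"rx": 0,"ry": 0,"rz": 0,"claw": 255},
  {"x": -0.005,"y": -0.15,"z": 0,"rx": 0,"ry": 0,"rz": 0,"claw": 255},
  {"x": -0.01,"y": -0.2,"z": 0,"rx": 0,"ry": 0,"rz": 0,"claw": 255},
  {"x": -0.01,"y": -0.25,"z": 0,"rx": 0,"ry": 0,"rz": 0,"claw": 255},
  {"x": -0.015,"y": -0.3,"z": 0,"rx": 0,"ry": 0,"rz": 0,"claw": 255},
  {"x": -0.015,"y": -0.35,"z": 0,"rx": 0,"ry": 0,"rz": 0,"claw": 255},
  {"x": -0.02,"y": -0.4,"z": 0,"rx": 0,"ry": 0,"rz": 0,"claw": 255},
  {"x": -0.024,"y": -0.45,"z": 0,"rx": 0,"ry": 0,"rz": 0,"claw": 255},
])

```text
t: 7.35
tool_pos: [0.5832, 0.0301, 0.2408]
orientation: [-2.56, -1.819, 0.004]
force: [0.3, -1.3, -2.1]
opening: 0.0139
gripper_force: 25.0
```

Request:
arm_command([
  {"x": 0,"y": -0.05,"z": 0,"rx": 0,"ry": 0,"rz": 0,"claw": 255},
  {"x": 0,"y": -0.1,"z": 0,"rx": 0,"ry": 0,"rz": 0,"claw": 255},
  {"x": 0,"y": -0.15,"z": 0,"rx": 0,"ry": 0,"rz": 0,"claw": 255},
  {"x": 0,"y": -0.2,"z": 0,"rx": 0,"ry": 0,"rz": 0,"claw": 255},
  {"x": 0,"y": -0.25,"z": 0,"rx": 0,"ry": 0,"rz": 0,"claw": 255},
  {"x": 0,"y": -0.3,"z": 0,"rx": 0,"ry": 0,"rz": 0,"claw": 255},
  {"x": 0,"y": -0.35,"z": 0,"rx": 0,"ry": 0,"rz": 0,"claw": 255},
  {"x": 0,"y": -0.4,"z": 0,"rx": 0,"ry": 0,"rz": 0,"claw": 255},
  {"x": 0,"y": -0.435,"z": 0,"rx": 0,"ry": 0,"rz": 0,"claw": 255},
  {"x": 0,"y": -0.455,"z": 0,"rx": 0,"ry": 0,"rz": 0,"claw": 255},
])

```text
t: 8.18
tool_pos: [0.583, -0.198, 0.2407]
orientation: [-2.561, -1.816, 0.003]
force: [0.3, 0.1, -1.3]
opening: 0.0138
gripper_force: 25.0
```

Request:
arm_command([
  {"x": 0,"y": 0,"z": 0,"rx": 0,"ry": 0,"rz": 0,"claw": 255},
  {"x": 0,"y": 0,"z": 0,"rx": 0,"ry": 0,"rz": 0,"claw": 255},
  {"x": 0,"y": 0,"z": 0,"rx": 0,"ry": 0,"rz": 0,"claw": 255},
])

```text
t: 8.43
tool_pos: [0.5843, -0.1945, 0.2421]
orientation: [-2.559, -1.82, 0.0]
force: [0.2, 0.7, -2.5]
opening: 0.0142
gripper_force: 25.0
```

Run:
```python
from h import *
s=robot.read_state(); print(s["tool_pos"],s["orientation"],s["force"],s["gripper_force"],s["t"])
p,d,c=snap("scene"); cv2.imwrite("pics/s3.png",p[:,:,::-1])
```

```text
[ 0.58430195 -0.19447643  0.242083  ] [-2.55922160e+00 -1.82002741e+00  2.21020891e-04] [ 0.15570621  0.73064895 -2.50733308] 24.97648984193802 8.4333
```

View pics/s3.png

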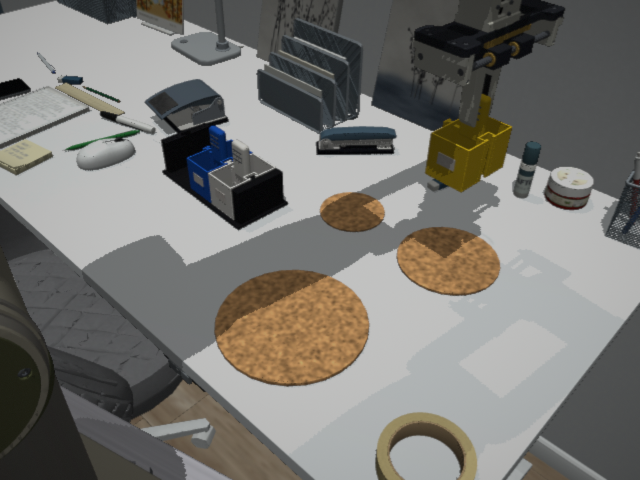

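The tub hangs level above the middle mat, and blue and white are still seated (212,165 and 240,180). I'll lower it.

Request:
arm_command([
  {"x": 0.001,"y": -0.002,"z": -0.03,"rx": 0,"ry": 0,"rz": 0,"claw": 255},
  {"x": 0.001,"y": -0.002,"z": -0.07,"rx": 0,"ry": 0,"rz": 0,"claw": 255},
  {"x": 0.001,"y": -0.002,"z": -0.11,"rx": 0,"ry": 0,"rz": 0,"claw": 255},
  {"x": 0.001,"y": -0.002,"z": -0.15,"rx": 0,"ry": 0,"rz": 0,"claw": 255},
  {"x": 0.001,"y": -0.002,"z": -0.19,"rx": 0,"ry": 0,"rz": 0,"claw": 255},
  {"x": 0.001,"y": -0.002,"z": -0.23,"rx": 0,"ry": 0,"rz": 0,"claw": 255},
  {"x": 0.001,"y": -0.002,"z": -0.26,"rx": 0,"ry": 0,"rz": 0,"claw": 255},
  {"x": 0.001,"y": -0.002,"z": -0.28,"rx": 0,"ry": 0,"rz": 0,"claw": 255},
  {"x": 0.001,"y": -0.002,"z": -0.28,"rx": 0,"ry": 0,"rz": 0,"claw": 255},
  {"x": 0.001,"y": -0.002,"z": -0.28,"rx": 0,"ry": 0,"rz": 0,"claw": 255},
])

```text
t: 9.32
tool_pos: [0.585, -0.1957, 0.1026]
orientation: [-2.559, -1.821, 0.001]
force: [1.1, 0.6, -1.7]
opening: 0.0138
gripper_force: 25.0
```

Request:
arm_command([
  {"x": 0,"y": 0,"z": -0.006,"rx": 0,"ry": 0,"rz": 0,"claw": 255},
  {"x": 0,"y": 0,"z": -0.012,"rx": 0,"ry": 0,"rz": 0,"claw": 255},
  {"x": 0,"y": 0,"z": -0.017,"rx": 0,"ry": 0,"rz": 0,"claw": 255},
  {"x": 0,"y": 0,"z": -0.019,"rx": 0,"ry": 0,"rz": 0,"claw": 255},
  {"x": 0,"y": 0,"z": -0.021,"rx": 0,"ry": 0,"rz": 0,"claw": 255},
  {"x": 0,"y": 0,"z": -0.021,"rx": 0,"ry": 0,"rz": 0,"claw": 255},
  {"x": 0,"y": 0,"z": -0.021,"rx": 0,"ry": 0,"rz": 0,"claw": 255},
])

```text
t: 9.9
tool_pos: [0.585, -0.1966, 0.0922]
orientation: [2.561, 1.82, 0.0]
force: [0.4, -0.1, -0.6]
opening: 0.0142
gripper_force: 25.0
```

Request:
arm_command([
  {"x": 0,"y": 0,"z": -0.002,"rx": 0,"ry": 0,"rz": 0,"claw": 255},
  {"x": 0,"y": 0,"z": -0.004,"rx": 0,"ry": 0,"rz": 0,"claw": 255},
  {"x": 0,"y": 0,"z": -0.004,"rx": 0,"ry": 0,"rz": 0,"claw": 255},
  {"x": 0,"y": 0,"z": -0.004,"rx": 0,"ry": 0,"rz": 0,"claw": 255},
])

```text
t: 10.23
tool_pos: [0.5849, -0.1965, 0.09]
orientation: [-2.561, -1.82, 0.0]
force: [0.1, -0.5, -1.4]
opening: 0.0136
gripper_force: 25.0
```

Request:
arm_command([
  {"x": 0,"y": 0,"z": -0.001,"rx": 0,"ry": 0,"rz": 0,"claw": 255},
  {"x": 0,"y": 0,"z": -0.002,"rx": 0,"ry": 0,"rz": 0,"claw": 255},
  {"x": 0,"y": 0,"z": -0.002,"rx": 0,"ry": 0,"rz": 0,"claw": 255},
  {"x": 0,"y": 0,"z": -0.002,"rx": 0,"ry": 0,"rz": 0,"claw": 255},
])

```text
t: 10.57
tool_pos: [0.5852, -0.1966, 0.0896]
orientation: [2.56, 1.82, 0.0]
force: [-1.6, 2.2, 3.3]
opening: 0.0141
gripper_force: 25.0
```

The force has turned to +3.3 N, so the tub is standing on the mat. I'll open the gripper.

Request:
arm_command([
  {"x": 0,"y": 0,"z": 0,"rx": 0,"ry": 0,"rz": 0,"claw": 200},
  {"x": 0,"y": 0,"z": 0,"rx": 0,"ry": 0,"rz": 0,"claw": 180},
  {"x": 0,"y": 0,"z": 0,"rx": 0,"ry": 0,"rz": 0,"claw": 120},
  {"x": 0,"y": 0,"z": 0,"rx": 0,"ry": 0,"rz": 0,"claw": 80},
  {"x": 0,"y": 0,"z": 0,"rx": 0,"ry": 0,"rz": 0,"claw": 80},
  {"x": 0,"y": 0,"z": 0,"rx": 0,"ry": 0,"rz": 0,"claw": 80},
  {"x": 0,"y": 0,"z": 0,"rx": 0,"ry": 0,"rz": 0,"claw": 80},
  {"x": 0,"y": 0,"z": 0,"rx": 0,"ry": 0,"rz": 0,"claw": 80},
  {"x": 0,"y": 0,"z": 0,"rx": 0,"ry": 0,"rz": 0,"claw": 80},
  {"x": 0,"y": 0,"z": 0,"rx": 0,"ry": 0,"rz": 0,"claw": 80},
])

```text
t: 11.4
tool_pos: [0.585, -0.1965, 0.0891]
orientation: [-2.561, -1.82, -0.0]
force: [-0.4, -0.4, 0.7]
opening: 0.0636
gripper_force: 0.0
```

Request:
arm_command([
  {"x": 0,"y": 0,"z": 0.03,"rx": 0,"ry": 0,"rz": 0,"claw": 80},
  {"x": 0,"y": 0,"z": 0.07,"rx": 0,"ry": 0,"rz": 0,"claw": 80},
  {"x": 0,"y": 0,"z": 0.12,"rx": 0,"ry": 0,"rz": 0,"claw": 80},
  {"x": 0,"y": 0,"z": 0.18,"rx": 0,"ry": 0,"rz": 0,"claw": 80},
  {"x": 0,"y": 0,"z": 0.24,"rx": 0,"ry": 0,"rz": 0,"claw": 80},
  {"x": 0,"y": 0,"z": 0.3,"rx": 0,"ry": 0,"rz": 0,"claw": 80},
  {"x": 0,"y": 0,"z": 0.36,"rx": 0,"ry": 0,"rz": 0,"claw": 80},
  {"x": 0,"y": 0,"z": 0.36,"rx": 0,"ry": 0,"rz": 0,"claw": 80},
  {"x": 0,"y": 0,"z": 0.36,"rx": 0,"ry": 0,"rz": 0,"claw": 80},
])

```text
t: 12.15
tool_pos: [0.5863, -0.197, 0.2722]
orientation: [2.557, 1.817, 0.004]
force: [-0.5, 0.4, -0.4]
opening: 0.0637
gripper_force: 0.0
```

```bash
python3 - <<'E'
from h import *
s=robot.read_state(); print(s["tool_pos"],s["t"],s["opening"])
p,d,c=snap("scene"); cv2.imwrite("pics/s4.png",p[:,:,::-1])
h=cv2.cvtColor(p,cv2.COLOR_RGB2HSV);m=cv2.inRange(h,(20,140,30),(35,255,255)).ravel()>0
v,u=np.mgrid[0:480,0:640]; P=bydepth(np.c_[u.ravel(),v.ravel()],d,c)
Q=P[m&(d.ravel()>0)&(P[:,2]>.1)&(P[:,2]<.125)&(P[:,1]<0)]
print(Q.mean(0), cv2.minAreaRect(np.float32(Q[:,:2]*1000)))
E
python3 heights.py
```

```text
[ 0.58631413 -0.19704173  0.27220925] 12.15 0.06370813887567278
[ 0.58025558 -0.19892322  0.10917172] ((582.2354125976562, -198.19158935546875), (30.696706771850586, 14.705730438232422), 72.58065795898438)
b 1352 top z 0.1146 [0.5731 0.1969 0.1116]
w 1863 top z 0.1146 [0.5544 0.1394 0.1118]
[ 0.58473636 -0.19639823  0.26825326] [-0.00514823  0.49133623 -0.58575731] 0.0 0.06339196839606122 12.25
```

View pics/s4.png

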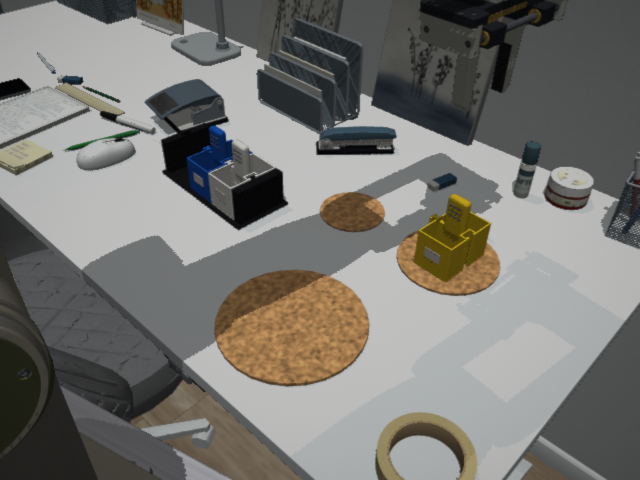

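The yellow tub stands upright in the middle of the mat at (452,240). Blue and white haven't moved and the gripper is clear, so I'm handing in.

```bash
python3 -c "
from plant import robot
print(robot.close_job())"
```

```text
the job is handed in; nothing more can be done
None
```

I lifted the yellow tub straight up out of the row and stood it upright within about 5 mm (measured) of the middle mat's centre; blue and white stayed seated. I handed the job in at about 12 s, but no verdict came back.

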